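Open the push-and-twist sample pot

ROBOT

A 7-joint arm with a two-finger parallel gripper is mounted at the origin on a cart in front of the work surface, level with it; the furniture and walls round the work are solid. World frame = base frame: x ahead of the robot, y to its left, z up, the work surface at z = 0. Lengths are in m, angles in rad, forces in N, time in s.
With the tool pointing down it reaches from about 0.425 to 0.925 m from the base axis. Payload 6.8 kg.
Tool frame: the origin (TCP) lies at the very end of the fingers, on their centre line; the grasp point (between the pads) lies 19 mm behind it (r.tcp_to_grasp is the distance from the TCP to the grasp point, in m); z points along the fingers, y is the line along which they close (so a half turn about z gives the same grasp; the last joint's range is limited). The gripper opens to 85 mm and grips with 20 to 120 N. Pads are 22 mm wide; open, the fingers measure 114 mm over their backs; the gripper's body (76 mm by 85 mm) begins 54 mm behind the grasp point. The pads swing forward as they close: fully open they stand 13 mm farther back than shut.
Start: joints at [1.179, 0.477, 0.022, 1.555, -0.011, 1.109, -0.083], TCP at [0.189, -0.648, 0.194] pointing down, gripper open.
Joint ranges: [-2.96, 2.96], [-0.34, 2.1], [-1.41, 1.46], [0.24, 2.44], [-1.37, 4.51], [0.17, 1.92], [-2.96, 2.96]. Speed limits (rad/s): [2.39, 2.39, 3.14, 3.14, 3.14, 3.14, 3.14].

INTERFACE

Orientations are given as a rotation vector (axis times angle).
In Python, from bench import r gives the robot as it stands.
- The arm moves only by the tool step_arm, never from a script. Its argument "moves" is a list of rows, each a list of 7 numbers: the shift along the tool's x, y, z in mm, then the turn, a rotation vector about the tool's x, y, z in rad, then the finger opening in mm, from 0 to 85.4. A call has 1 to 8 rows; each row is the pose to reach, as a shift and turn from the pose commanded when the call began, along the tool's axes at that moment; what a row does not reach only later rows make up. A row lasts 1/10 s, in which the tool goes at most 50 mm and 8.59 degrees, less where a joint would pass 70% of its speed; a pose out of reach is approached as far as the arm can. A call with a gripper value outside its range is refused whole. The fingers move at their own pace and stop on an object; "grip_force" is the grip in N (left out, the last holds). Time passes only in rows, so rows that repeat a pose let the fingers close. It gives the time, the measured TCP pose, the force, the opening and the grip force at its end, in the units of the state.
- r.get_obs(): the state, without advancing time (a new reading comes with each control period).
- r.grab_frame(name): name is "scene" or "top" or "wrist"; returns a dict with "image" (400x640x3 uint8, red, green, blue), "depth" (400x640 float32, m along the optical axis (not along the pixel's ray), 0 where there is no reading), "mtx" (3x3 intrinsics, pixels), "rvec" (rotation vector, rad) and "tvec" (3), from world to camera coordinates, as OpenCV has them. Camera axes: x right, y down, z forward; pixel columns grow to the right and rows downward; lengths in m; the calibration is good to about 2 mm. A picture is of the moment at which its call begins.
- r.hand_in(): hands the job in; it is judged then, once.
The state is a dict: "clock": time; "joints": joint angles; "qvel": joint speeds; "tau": joint torques, N m; "tcp_pos": TCP position; "orientation": TCP orientation; "contact_force": force on the tool from outside, world axes, zero at the start; "moment": the same for the moment, N m; "grip_width": finger opening in m; "gripper_force": force on a finger pad.
Only numpy, scipy, OpenCV 4.12 (cv2) and the standard library are available. Lean on these libraries where they do the work, as an engineer would, in place of code of your own. Each camera call takes 0.05 s, during which the arm holds its last target. There are 200 camera calls.

TASK

Open the sample pot: push its blue cap down against the spring until the catch lets go, keep it down while you turn it anticlockwise past the catch, turn on gently until it comes up against its end stop, and lift it off there. Then set the cap down gently, flat and right way up, in the steel tray. Work with feeling - do not force the catch or ram the cap down - and leave the other things on the bench where they are.

Things in the scene. Friction and masses are not known exactly. Their poses are not given: they have to be found in the camera images.
- cap_bar (a point): Centre of the white grip bar on the blue cap; x along the bar, z up. Bar 46 mm long (x), 12 mm wide (y), 22 mm high; it stands on the cap's flat blue top, which lies 11 mm below this point. Locked, the bar lies along the pot's x axis within 0.1 rad
- cap: The blue cap, 66 mm across with a ribbed skirt, 0.06 to 0.11 kg; x along the bar (red dot at the +x edge), z up; origin at the centre of the underside of its 36 mm plug, 45 mm below the bar's centre and 34 mm below the flat blue top. The plug stands 6 mm below the skirt; on it two steel lugs, 51 mm over both, under the ends of the bar
- cap_plug (a point): Underside of the cap's plug. Pushed straight down, the spring resists with 6 to 12 N, rising 0.6 N per mm to about 15 N; then the cap meets a firm rubber stop (20 N per mm) 4.7 to 14.7 mm below its locked height. The catch lets go 1.7 mm above that stop. The depth differs from start to start and cannot be seen or measured beforehand, only felt
- pot_mouth (a point): Centre of the pot's rim, 80 mm above the pot's origin; 12 mm above the plug's underside when locked. Held down past the catch, the cap turns anticlockwise seen from above; past 0.62 rad from the pot's x axis it need not be pressed. It comes out only in the last 0.15 rad before an end stop that lies at 0.9 to 1.4 rad, different at each start and not marked: feel for it. There the spring lifts it 2 to 12 mm
- pot: Aluminium pot, 66 mm across, fixed upright in a grey dock plate 110 x 110 x 10 mm on the bench; origin at the centre of the plate's underside, on the pot's axis, z up. A red dot on the plate, 46 mm from the axis in the pot's +x, marks locked: the cap's red dot points at it. The catch breaks if all forces between cap and pot (spring 6 to 15 N, its reaction on the catch, stops) add up to over 45 N
- tray: Open steel tray 150 x 150 x 22 mm, walls 4 mm, inner floor 4 mm above its origin at the centre of its underside; fixed
- log_pad: Bystander: white tally pad 149 x 106 x 12 mm
- bench_timer: Bystander: white three-key timer 82 x 58 x 22 mm
- label_roll: Bystander: roll of white labels, 68 mm across, 41 mm high
- tape_roll: Bystander: roll of tan tape, 104 mm across, 25 mm high
- marker_2: Bystander: white marker with red cap, 132 mm long, lying
Things that resemble listed ones, but are neither listed nor needed, are in the scene too. Of the things that look like the cap, the largest one is meant.

How it is judged:
By the outcome, as a careful person would: the job done as asked, in the order asked, and still so for the second after the job is handed in, with the robot touching nothing.
It also fails if it takes over 72 s, if anything falls off the work surface, if the arm or the gripper's body presses on something with over 40 N, if the wrist force passes 120 N, or if a joint passes its speed limit or range.

## Working session

There is one attempt and no reset: what is moved stays moved. The work goes in short steps, Python scripts to look and compute and a tool call to move; the robot and the scene stay as the last step left them, time stands still between calls to the robot, and variables do not carry over. Pictures are saved under pics/ and viewed, at most 10 in all, crops included, and the job is handed in when it is done.

Besides the shell and the picture viewer there is one more tool, called after "Request:" by a JSON object that holds its "api" and its "payload", one argument or row to a line. step_arm: Moves the arm, as the interface text tells. Its arguments: {"type":"object","properties":{"moves":{"type":"array","items":{"type":"array","items":{"type":"number"}}},"grip_force":{"type":"number"}},"required":["moves"]}

```bash
mkdir -p pics; cat > h.py <<'E'
import numpy as np, cv2, pickle
from bench import r
def pts(f):
    h,w=f['depth'].shape; K=f['mtx']; R=cv2.Rodrigues(np.array(f['rvec'],float))[0]; t=np.array(f['tvec'],float).ravel()
    u,v=np.meshgrid(np.arange(w),np.arange(h)); d=f['depth']
    c=np.stack([(u-K[0,2])/K[0,0]*d,(v-K[1,2])/K[1,1]*d,d],-1)
    P=(c-t)@R; P[d==0]=np.nan
    return P
def plane(f,uv,z):
    K=f['mtx']; R=cv2.Rodrigues(np.array(f['rvec'],float))[0]; t=np.array(f['tvec'],float).ravel()
    uv=np.atleast_2d(uv).astype(float); d=np.c_[(uv[:,0]-K[0,2])/K[0,0],(uv[:,1]-K[1,2])/K[1,1],np.ones(len(uv))]@R
    o=-R.T@t; return o+d*((z-o[2])/d[:,2])[:,None]
def save(n,im): cv2.imwrite('pics/'+n,cv2.cvtColor(im,cv2.COLOR_RGB2BGR))
E
python3 - <<'E'
from h import *
a=r.grab_frame('scene');b=r.grab_frame('top')
pickle.dump((a,b),open('f.pkl','wb'))
save('scene.png',a['image']);save('top.png',b['image'])
print(r.get_obs(), r.tcp_to_grasp)
E
```

```text
{'clock': 0.1, 'joints': array([ 1.17888922,  0.47775023,  0.02229578,  1.55633222, -0.01148511,
        1.10929097, -0.08312364]), 'qvel': array([-0.00062266, -0.00138291, -0.00069956, -0.00308789, -0.00162981,
        0.00022032,  0.00140972]), 'tau': array([ 4.21647972e-03, -5.97765863e+01,  1.61349937e+00, -2.81954402e+01,
        1.27690803e-02,  5.06786848e-03, -3.87733024e-06]), 'tcp_pos': array([ 0.18885463, -0.64743272,  0.19340869]), 'orientation': array([-3.10840458e+00, -4.44149568e-01,  5.41611139e-04]), 'contact_force': array([ 0.71682638,  0.38181177, -0.08071866]), 'moment': array([-0.0487023 , -0.02129714,  0.01261035]), 'gripper_force': 0.0, 'grip_width': 0.08550152573033909} 0.0187
```

View pics/scene.png

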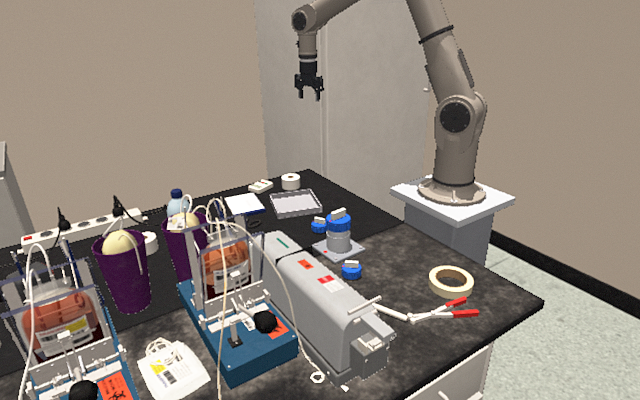

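View pics/top.png

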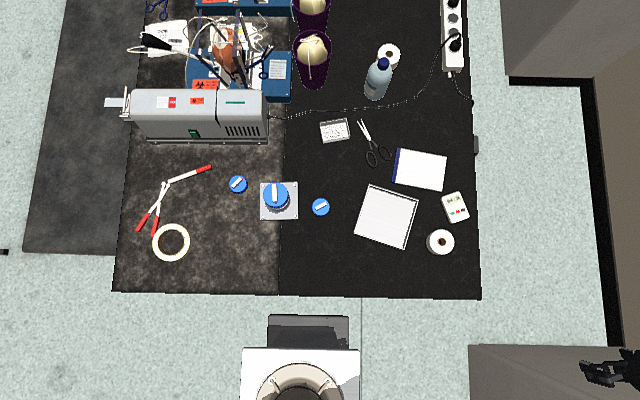

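The scene view shows the capped pot at (338,225) on its dock, with a small blue cap behind it at (318,226) and another in front at (351,270). In the top view the blue-cap candidates are (238,184), small, on the bench; (275,195), large, on the grey dock plate; and (320,207), small. I choose (275,195). The tray is at (386,216).

```bash
python3 - <<'E'
from h import *
a,b=pickle.load(open('f.pkl','rb'))
for n,f,roi in (('scene',a,(300,200,380,290)),('top',b,(220,165,340,225))):
    P=pts(f); im=f['image']; hsv=cv2.cvtColor(im,cv2.COLOR_RGB2HSV)
    m=cv2.inRange(hsv,(100,120,60),(125,255,255)); M=np.zeros_like(m); x0,y0,x1,y1=roi; M[y0:y1,x0:x1]=m[y0:y1,x0:x1]
    k,l,s,c=cv2.connectedComponentsWithStats(M)
    for i in range(1,k):
        if s[i,4]>25:
            q=P[l==i]; print(n,'blue',c[i].round(1),s[i],np.nanmedian(q,0).round(4),np.nanmax(q,0).round(4),np.nanmin(q,0).round(4))
    red=((hsv[...,0]<8)|(hsv[...,0]>172))&(hsv[...,1]>130)&(hsv[...,2]>80)
    R=np.zeros_like(m); R[y0:y1,x0:x1]=red[y0:y1,x0:x1]
    k,l,s,c=cv2.connectedComponentsWithStats(R)
    for i in range(1,k): print(n,'red',c[i].round(1),s[i,4],np.nanmedian(P[l==i],0).round(4))
# top: bar & plate by height
P=pts(b); z=P[...,2]
sub=np.zeros(z.shape,bool); sub[165:230,250:305]=1
for lo,hi in((.005,.02),(.07,.108),(.108,.14)):
    w=sub&(z>lo)&(z<hi); q=P[w]; 
    if len(q):
        rr=cv2.minAreaRect(q[:,:2].astype(np.float32)*1000); print(lo,hi,len(q),np.median(q,0).round(4),rr)
# tray
sub=np.zeros(z.shape,bool); sub[175:260,345:425]=1
w=sub&(z>.012)&(z<.03); q=P[w]; print('tray',len(q),cv2.minAreaRect(q[:,:2].astype(np.float32)*1000), np.median(P[205:225,380:395].reshape(-1,3),0))
c=np.hstack([cv2.resize(b['image'][165:235,240:330],None,fx=4.4,fy=4.4,interpolation=2),cv2.resize(a['image'][190:260,295:385],None,fx=4.4,fy=4.4,interpolation=2)])
save('crop.png',c)
E
```

```text
scene blue [332.4 224.5] [311 213  40  21 490] [0.5619 0.0837 0.0868] [0.5925 0.1121 0.1184] [ 0.4048 -0.124  -0.0024]
scene blue [351.4 272.5] [342 264  20  16 222] [0.6123 0.2099 0.0211] [0.6276 0.2217 0.0281] [ 0.5504  0.165  -0.0026]
scene red [325.  251.5] 6 [0.6036 0.0791 0.0116]
scene red [305.5 264. ] 70 [0.7878 0.2856 0.1586]
scene red [325.8 278.9] 57 [0.779 0.35  0.158]
top blue [237.8 184.1] [229 175  18  19 202] [0.5963 0.1912 0.024 ] [0.6307 0.2233 0.0317] [ 0.5743  0.1679 -0.0057]
top blue [275.5 195.2] [263 182  26  26 416] [0.5526 0.0691 0.1007] [0.6134 0.1131 0.11  ] [ 0.5224  0.0415 -0.0067]
top blue [320.2 206.7] [312 198  18  18 209] [ 0.5351 -0.0452  0.0241] [ 0.5681 -0.0214  0.0325] [ 0.5136 -0.0708 -0.0054]
top red [242.5 177.5] 2 [0.6163 0.1786 0.0271]
top red [274. 183.] 1 [0.5846 0.0782 0.1045]
top red [327. 203.] 1 [ 0.5481 -0.0645  0.0266]
0.005 0.02 815 [0.5336 0.0573 0.0091] ((559.545166015625, 78.1943130493164), (156.05780029296875, 153.33392333984375), 1.5727821588516235)
0.07 0.108 433 [0.5509 0.0686 0.1007] ((554.544677734375, 73.75618743896484), (64.91307067871094, 65.65089416503906), 6.2252197265625)
0.108 0.14 94 [0.5536 0.0745 0.1225] ((555.3087768554688, 74.5642318725586), (46.34378433227539, 12.029054641723633), 4.59556245803833)
tray 431 ((552.0612182617188, -245.3755340576172), (153.07467651367188, 228.69993591308594), 72.5467529296875) [nan nan nan]
```

View pics/crop.png

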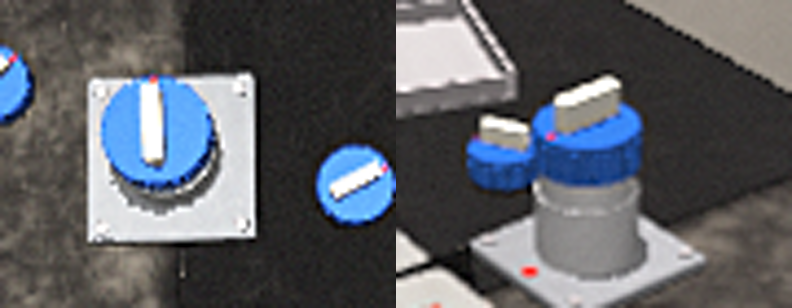

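The crop confirms the choice. The large cap on the grey dock has its red dot (153,80 in the crop) towards +x, and both small caps sit directly on the bench. Its bar top is at z≈0.1225 (expected 0.124) and its blue top at 0.101 (expected 0.102). The cap is 65 mm across and the bar 46x12 mm, and all of this fits. Next I'll measure the tray and work out the moves.

```bash
cat >> h.py <<'E'
from scipy.spatial.transform import Rotation as Ro
def goto(pos,yaw):
    o=r.get_obs(); A=Ro.from_rotvec(o['orientation']); B=Ro.from_euler('z',yaw)*Ro.from_rotvec([np.pi,0,0])
    print('now',o['tcp_pos'].round(4),'shift mm',(A.inv().apply(np.array(pos)-o['tcp_pos'])*1000).round(1),'turn',(A.inv()*B).as_rotvec().round(4))
E
python3 - <<'E'
from h import *
a,b=pickle.load(open('f.pkl','rb'))
im=b['image']; hsv=cv2.cvtColor(im,cv2.COLOR_RGB2HSV)
m=np.zeros(im.shape[:2],np.uint8); m[176:256,345:424]=(hsv[176:256,345:424,2]>75)*255
k,l,s,c=cv2.connectedComponentsWithStats(m); i=l[216,386]; print(s[i])
cn=max(cv2.findContours((l==i).astype(np.uint8),0,1)[0],key=cv2.contourArea)
rr=cv2.minAreaRect(plane(b,cn[:,0],.022)[:,:2].astype(np.float32)*1000); print('tray',rr)
goto([.555,.0742,.170],.08)
E
```

```text
[ 354  183   65   68 2744]
tray ((515.338134765625, -231.41799926757812), (151.5677947998047, 153.75511169433594), 72.8042984008789)
now [ 0.1889 -0.6474  0.1934] shift mm [ 553.6 -590.2   24.3] turn [-0.0016  0.0003  0.2039]
```

Request:
{"api": "step_arm", "payload": {
  "moves": [
    [560, -590, 0, 0, 0, 0.204, 40],
    [554, -590, 0, 0, 0, 0.204, 40],
    [554, -590, 0, 0, 0, 0.204, 40],
    [554, -590, 0, 0, 0, 0.204, 40],
    [554, -590, 0, 0, 0, 0.204, 40],
    [554, -590, 0, 0, 0, 0.204, 40],
    [554, -590, 0, 0, 0, 0.204, 40],
    [554, -590, 0, 0, 0, 0.204, 40]
  ]
}}

```text
clock: 0.9
tcp_pos: [0.3706, -0.2895, 0.1942]
orientation: [3.139, 0.125, -0.0]
contact_force: [0.7, -0.6, 0.3]
grip_width: 0.04
gripper_force: 0.0
```

```bash
python3 -c "
from h import *
goto([.555,.0742,.170],.08)"
```

```text
now [ 0.3706 -0.2895  0.1942] shift mm [ 212.7 -347.9   24.2] turn [ 0.0001  0.0002 -0.0004]
```

Request:
{"api": "step_arm", "payload": {
  "moves": [
    [212, -348, 0, 0, 0, 0, 40],
    [212, -348, 0, 0, 0, 0, 40],
    [212, -348, 0, 0, 0, 0, 40],
    [212, -348, 0, 0, 0, 0, 40],
    [212, -348, 0, 0, 0, 0, 40],
    [212, -348, 0, 0, 0, 0, 40],
    [212, -348, 0, 0, 0, 0, 40],
    [212, -348, 0, 0, 0, 0, 40]
  ]
}}

```text
clock: 1.7
tcp_pos: [0.551, 0.0673, 0.1941]
orientation: [3.139, 0.125, -0.001]
contact_force: [2.0, -0.5, 0.7]
grip_width: 0.04
gripper_force: 0.0
```

Request:
{"api": "step_arm", "payload": {
  "moves": [
    [0, 0, 0, 0, 0, 0, 40],
    [0, 0, 0, 0, 0, 0, 40],
    [0, 0, 0, 0, 0, 0, 40]
  ]
}}

```text
clock: 2.0
tcp_pos: [0.5499, 0.064, 0.1938]
orientation: [3.138, 0.123, -0.002]
contact_force: [0.4, -0.5, -0.7]
grip_width: 0.0401
gripper_force: 0.0
```

```bash
python3 - <<'E'
from h import *
f=r.grab_frame('wrist'); t=r.grab_frame('top'); save('w1.png',f['image']); print(r.get_obs()['joints'].round(3))
P=pts(f); z=P[...,2]
for lo,hi in ((.094,.108),(.112,.13)):
    w=(z>lo)&(z<hi)&(np.hypot(P[...,0]-.555,P[...,1]-.0742)<.045); q=P[w]
    if len(q)>5: print(lo,len(q),np.median(q,0).round(4),cv2.minAreaRect(q[:,:2].astype(np.float32)*1000))
hsv=cv2.cvtColor(f['image'],cv2.COLOR_RGB2HSV)
red=(((hsv[...,0]<8)|(hsv[...,0]>172))&(hsv[...,1]>130)&(hsv[...,2]>80)).astype(np.uint8)
k,l,s,c=cv2.connectedComponentsWithStats(red)
for i in range(1,k):
    if s[i,4]>3: print('red',c[i].round(1),s[i,4],np.nanmedian(P[l==i],0).round(4))
goto([.555,.0742,.105],.08)
E
```

```text
[ 0.098  0.308 -0.398  1.826  0.138  1.035 -1.848]
0.094 3235 [0.5602 0.0768 0.1012] ((557.0723876953125, 78.49242401123047), (66.92555236816406, 66.18724822998047), 76.53130340576172)
0.112 772 [0.559  0.0785 0.1231] ((556.62646484375, 78.67041015625), (45.94730758666992, 11.865785598754883), 4.016148090362549)
red [109.1  63.6] 635 [0.6463 0.3001 0.0115]
red [216.2 102.2] 6 [0.6164 0.1824 0.0249]
red [310.4 122. ] 57 [0.6022 0.0807 0.0104]
red [306.  151.5] 26 [0.585  0.0805 0.1015]
red [  2.4 191.1] 188 [0.4887 0.4557 0.0068]
red [428.  179.5] 4 [ 0.5491 -0.0607  0.025 ]
red [ 28.8 201.4] 624 [0.479  0.4231 0.0107]
now [0.5501 0.0636 0.1941] shift mm [  5.8 -10.2  89.1] turn [ 0.001   0.0006 -0.0028]
```

View pics/w1.png

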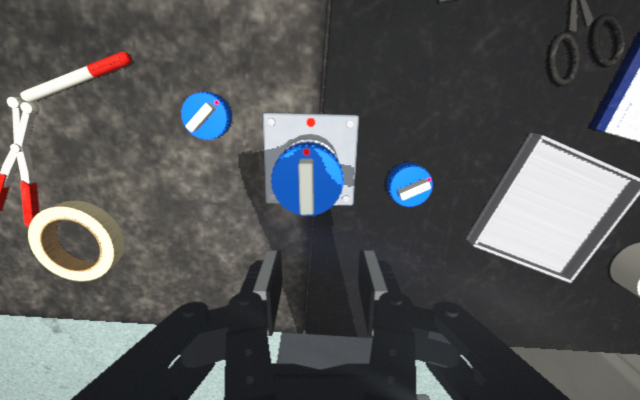

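Wrist view: the pot cap with its bar is at (307,186) and its red dot at (306,152), facing the plate dot at (310,122). The small caps are at (205,116) and (409,185), and the tray is at (555,207). The two views differ by 4 mm in y, so I'll use the mean (0.556, 0.077), then centre by feel.

Request:
{"api": "step_arm", "payload": {
  "moves": [
    [7, -13, 20, 0, 0, 0, 40],
    [7, -13, 60, 0, 0, 0, 40],
    [7, -13, 80, 0, 0, 0, 40],
    [7, -13, 85, 0, 0, 0, 40],
    [7, -13, 88, 0, 0, 0, 40],
    [7, -13, 88, 0, 0, 0, 40]
  ]
}}

```text
clock: 2.7
tcp_pos: [0.5572, 0.0787, 0.1072]
orientation: [-3.139, -0.124, -0.002]
contact_force: [0.2, 0.1, 0.3]
grip_width: 0.0399
gripper_force: 0.0
```

Request:
{"api": "step_arm", "payload": {
  "moves": [
    [0, 0, 0, 0, 0, 0, 30],
    [0, 0, 0, 0, 0, 0, 24],
    [0, 0, 0, 0, 0, 0, 20],
    [0, 0, 0, 0, 0, 0, 18]
  ],
  "grip_force": 20
}}

```text
clock: 3.1
tcp_pos: [0.5567, 0.0792, 0.1067]
orientation: [-3.139, -0.125, -0.001]
contact_force: [-0.0, 0.7, -0.1]
grip_width: 0.0176
gripper_force: 0.0
```

Request:
{"api": "step_arm", "payload": {
  "moves": [
    [0, 0, 1.5, 0, 0, 0, 15],
    [0, 0, 1.5, 0, 0, 0, 12],
    [0, 0, 1.5, 0, 0, 0, 10],
    [0, 0, 1.5, 0, 0, 0, 10],
    [0, 0, 1.5, 0, 0, 0, 10]
  ],
  "grip_force": 20
}}

```text
clock: 3.6
tcp_pos: [0.5565, 0.0792, 0.1048]
orientation: [3.139, 0.125, -0.0]
contact_force: [-1.4, -0.4, -0.3]
grip_width: 0.0102
gripper_force: 0.0
```

```bash
python3 - <<'E'
from h import *
f=r.grab_frame('wrist'); a=r.grab_frame('scene'); o=r.get_obs(); print(o['grip_width'],o['gripper_force'],o['tcp_pos'])
save('w2.png',np.hstack([cv2.resize(f['image'][160:360,220:420],(400,400)),cv2.resize(a['image'][180:260,300:380],(400,400),interpolation=2)]))
E
```

```text
0.010375845183578345 0.0 [0.55654587 0.07911718 0.10481039]
```

View pics/w2.png

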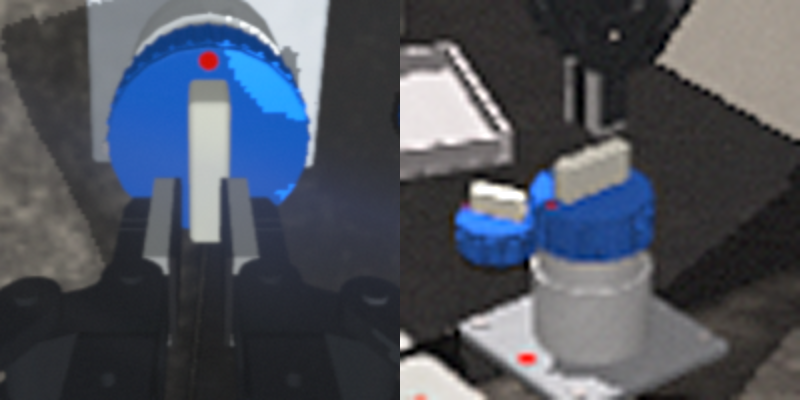

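The fingers look above and behind the bar: in the scene half the tips are at (595,130) and the bar is at (595,170). I'll check this against the calibration.

```bash
python3 - <<'E'
from h import *
a=r.grab_frame('scene');w=r.grab_frame('wrist');o=r.get_obs()
B=Ro.from_rotvec(o['orientation']).as_matrix()
for n,f in(('s',a),('w',w)):
    p=np.array([o['tcp_pos'],o['tcp_pos']-B[:,2]*.019,[.5565,.079,.124],[.5565,.079,.102]])
    print(n,cv2.projectPoints(p,np.array(f['rvec'],float),np.array(f['tvec'],float),f['mtx'],None)[0][:,0].round(1).tolist())
P=pts(a)
for v in range(196,226,3):
    print(v,[tuple((P[v,u]*1000).round(0)) for u in (332,335,338,341,345)])
E
```

```text
s [[338.5, 217.1], [338.5, 210.9], [338.5, 210.8], [338.5, 218.0]]
w [[322.2, 233.7], [322.4, 247.8], [322.6, 248.0], [322.4, 231.9]]
196 [(np.float64(565.0), np.float64(60.0), np.float64(163.0)), (np.float64(564.0), np.float64(73.0), np.float64(168.0)), (np.float64(566.0), np.float64(89.0), np.float64(175.0)), (np.float64(562.0), np.float64(98.0), np.float64(177.0)), (np.float64(328.0), np.float64(-197.0), np.float64(-1.0))]
199 [(np.float64(566.0), np.float64(62.0), np.float64(155.0)), (np.float64(566.0), np.float64(76.0), np.float64(161.0)), (np.float64(566.0), np.float64(90.0), np.float64(166.0)), (np.float64(562.0), np.float64(98.0), np.float64(168.0)), (np.float64(345.0), np.float64(-174.0), np.float64(1.0))]
202 [(np.float64(397.0), np.float64(-179.0), np.float64(2.0)), (np.float64(566.0), np.float64(76.0), np.float64(152.0)), (np.float64(567.0), np.float64(91.0), np.float64(158.0)), (np.float64(563.0), np.float64(99.0), np.float64(160.0)), (np.float64(359.0), np.float64(-155.0), np.float64(0.0))]
205 [(np.float64(406.0), np.float64(-167.0), np.float64(-3.0)), (np.float64(562.
[... 1291 characters left out ...]
t64(550.0), np.float64(82.0), np.float64(105.0)), (np.float64(539.0), np.float64(85.0), np.float64(102.0))]
220 [(np.float64(580.0), np.float64(82.0), np.float64(104.0)), (np.float64(573.0), np.float64(86.0), np.float64(104.0)), (np.float64(564.0), np.float64(87.0), np.float64(102.0)), (np.float64(558.0), np.float64(93.0), np.float64(102.0)), (np.float64(548.0), np.float64(97.0), np.float64(101.0))]
223 [(np.float64(585.0), np.float64(89.0), np.float64(100.0)), (np.float64(580.0), np.float64(96.0), np.float64(102.0)), (np.float64(574.0), np.float64(101.0), np.float64(102.0)), (np.float64(567.0), np.float64(105.0), np.float64(102.0)), (np.float64(557.0), np.float64(109.0), np.float64(100.0))]
```

```bash
python3 - <<'E'
from h import *
a0,_=pickle.load(open('f.pkl','rb'))
P=pts(a0); q=P[60:110,285:335].reshape(-1,3); q=q[(np.hypot(q[:,0]-.189,q[:,1]+.648)<.1)]; print('start tip z: ',np.sort(q[:,2])[:8].round(3),'xy',q[np.argsort(q[:,2])[:8],:2].round(3).tolist())
w=r.grab_frame('wrist');P=pts(w);o=r.get_obs()
R=cv2.Rodrigues(np.array(w['rvec'],float))[0]; print('cam pos',(-R.T@np.array(w['tvec']).ravel()).round(3),o['tcp_pos'].round(4))
for v in range(244,275,4): print(v,[tuple((P[v,u]*1000).round(0).tolist()) for u in (296,300,304,322,336,340,344)])
a=r.grab_frame('scene');P=pts(a)
ok=(np.abs(P[...,0]-.556)<.05)&(np.abs(P[...,1]-.079)<.07)&(P[...,2]>.128)
q=P[ok]; v,u=np.where(ok); i=np.argsort(q[:,2])[:14]
print([(int(u[k]),int(v[k]),(q[k]*1000).round(0).tolist()) for k in i])
E
```

```text
start tip z:  [0.246 0.246 0.247 0.247 0.247 0.249 0.249 0.249] xy [[0.174, -0.599], [0.18, -0.604], [0.179, -0.599], [0.201, -0.685], [0.204, -0.687], [0.194, -0.696], [0.215, -0.686], [0.192, -0.595]]
cam pos [0.641 0.087 0.284] [0.5565 0.0792 0.1048]
244 [(546.0, 96.0, 101.0), (546.0, 93.0, 101.0), (547.0, 90.0, 102.0), (558.0, 79.0, 122.0), (548.0, 69.0, 102.0), (549.0, 67.0, 102.0), (549.0, 64.0, 102.0)]
248 [(543.0, 95.0, 101.0), (543.0, 93.0, 101.0), (543.0, 90.0, 101.0), (556.0, 79.0, 123.0), (545.0, 69.0, 101.0), (546.0, 66.0, 101.0), (546.0, 64.0, 102.0)]
252 [(566.0, 93.0, 148.0), (566.0, 91.0, 148.0), (567.0, 89.0, 149.0), (554.0, 79.0, 124.0), (568.0, 74.0, 149.0), (568.0, 72.0, 149.0), (543.0, 63.0, 101.0)]
256 [(567.0, 93.0, 153.0), (nan, nan, nan), (566.0, 89.0, 152.0), (551.0, 79.0, 123.0), (568.0, 74.0, 152.0), (568.0, 72.0, 152.0), (540.0, 63.0, 102.0)]
260 [(567.0, 92.0, 157.0), (566.0, 91.0, 155.0), (566.0, 89.0, 156.0), (549.0, 79.0, 124.0), (568.0, 74.0, 156.0), (568.0, 72.0, 157.0), (568.0, 70.0, 156.0)]
264 [(566.0, 92.0, 160.0), (567.0, 90.0, 160.0), (567.0,
[... 197 characters left out ...]
568.0, 74.0, 164.0), (568.0, 72.0, 163.0), (568.0, 71.0, 163.0)]
272 [(566.0, 92.0, 167.0), (566.0, 90.0, 166.0), (566.0, 88.0, 166.0), (540.0, 78.0, 123.0), (568.0, 74.0, 167.0), (568.0, 73.0, 166.0), (568.0, 71.0, 167.0)]
[(342, 206, [553.0, 90.0, 142.0]), (335, 205, [565.0, 75.0, 142.0]), (339, 207, [564.0, 92.0, 143.0]), (341, 206, [557.0, 91.0, 143.0]), (336, 204, [561.0, 74.0, 144.0]), (342, 205, [552.0, 89.0, 144.0]), (334, 204, [567.0, 73.0, 145.0]), (343, 205, [551.0, 92.0, 145.0]), (333, 204, [569.0, 72.0, 145.0]), (340, 206, [561.0, 92.0, 145.0]), (339, 206, [564.0, 92.0, 146.0]), (333, 203, [568.0, 69.0, 147.0]), (338, 206, [567.0, 92.0, 147.0]), (339, 205, [562.0, 88.0, 147.0])]
```

Both cameras put the real fingertips at z≈0.145 while the reported TCP is at 0.105. The start image shows the same gap of about 40 mm, allowing for the open fingers. So the TCP reading is about 40 mm low, and I'll go by the images and touch. The bar lies about 2.5 mm to −y of the fingers' centre.

Request:
{"api": "step_arm", "payload": {
  "moves": [
    [0, 2.5, 0, 0, 0, 0, 30],
    [0, 2.5, 0, 0, 0, 0, 30],
    [0, 2.5, 10, 0, 0, 0, 30],
    [0, 2.5, 20, 0, 0, 0, 30],
    [0, 2.5, 27, 0, 0, 0, 30],
    [0, 2.5, 32, 0, 0, 0, 30],
    [0, 2.5, 35, 0, 0, 0, 30],
    [0, 2.5, 35, 0, 0, 0, 30]
  ]
}}

```text
clock: 4.7
tcp_pos: [0.5564, 0.0766, 0.0693]
orientation: [3.139, 0.125, -0.001]
contact_force: [-0.3, 1.1, -0.3]
grip_width: 0.0305
gripper_force: 0.0
```

Request:
{"api": "step_arm", "payload": {
  "moves": [
    [0, 0, 2, 0, 0, 0, 20],
    [0, 0, 2, 0, 0, 0, 16],
    [0, 0, 2, 0, 0, 0, 13],
    [0, 0, 2, 0, 0, 0, 11],
    [0, 0, 2, 0, 0, 0, 10],
    [0, 0, 2, 0, 0, 0, 10]
  ],
  "grip_force": 20
}}

```text
clock: 5.3
tcp_pos: [0.5569, 0.0767, 0.0681]
orientation: [-3.139, -0.125, -0.001]
contact_force: [-0.9, 0.1, 1.9]
grip_width: 0.0114
gripper_force: 19.8
```

```bash
python3 - <<'E'
from h import *
a=r.grab_frame('scene');w=r.grab_frame('wrist');o=r.get_obs();print(o)
save('w3.png',np.hstack([cv2.resize(w['image'][120:320,220:420],(400,400)),cv2.resize(a['image'][180:260,300:380],(400,400),interpolation=2)]))
E
```

```text
{'clock': 5.4, 'joints': array([ 0.04084883,  0.47344798, -0.36696967,  1.91764034,  0.23226504,
        0.79115356, -1.9445739 ]), 'qvel': array([ 0.00054002,  0.00109204, -0.00036227, -0.00052739, -0.00116217,
       -0.00070763, -0.00189003]), 'tau': array([-4.57472506e-02, -5.04727149e+01, -3.52848932e+00, -2.12477696e+01,
        2.84337311e-02, -1.92219238e-01, -2.80952838e-03]), 'tcp_pos': array([0.55687654, 0.07665373, 0.06803857]), 'orientation': array([3.13907947e+00, 1.25185316e-01, 5.68906211e-04]), 'contact_force': array([-0.88095831, -0.44358034,  2.7123416 ]), 'moment': array([-0.05227306,  0.19557595,  0.0501807 ]), 'gripper_force': 19.872210323810577, 'grip_width': 0.011601354868006194}
```

View pics/w3.png

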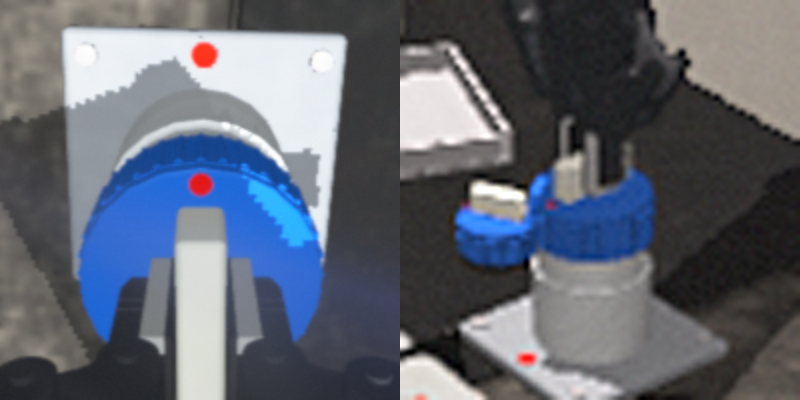

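Gripped on the bar (width 11.6 mm, 20 N) with hardly any side force. Both dots are in line in the wrist half, (201,184) and (204,55). I'll firm the grip and press in small steps; the first 4 mm are sure to be above the stop.

Request:
{"api": "step_arm", "payload": {
  "moves": [
    [0, 0, 0, 0, 0, 0, 5],
    [0, 0, 0, 0, 0, 0, 5],
    [0, 0, 0, 0, 0, 0, 5]
  ],
  "grip_force": 70
}}

```text
clock: 5.7
tcp_pos: [0.5569, 0.0767, 0.0681]
orientation: [3.139, 0.125, 0.001]
contact_force: [-0.9, 0.6, 3.8]
grip_width: 0.0103
gripper_force: 70.3
```

Request:
{"api": "step_arm", "payload": {
  "moves": [
    [0, 0, 1, 0, 0, 0, 5],
    [0, 0, 2, 0, 0, 0, 5],
    [0, 0, 2, 0, 0, 0, 5],
    [0, 0, 2, 0, 0, 0, 5]
  ]
}}

```text
clock: 6.1
tcp_pos: [0.557, 0.0767, 0.0661]
orientation: [-3.139, -0.125, -0.001]
contact_force: [-1.2, -0.4, 5.8]
grip_width: 0.0105
gripper_force: 70.5
```

Request:
{"api": "step_arm", "payload": {
  "moves": [
    [0, 0, 1, 0, 0, 0, 5],
    [0, 0, 1, 0, 0, 0, 5],
    [0, 0, 1, 0, 0, 0, 5]
  ]
}}

```text
clock: 6.4
tcp_pos: [0.557, 0.0767, 0.0651]
orientation: [3.139, 0.125, 0.001]
contact_force: [-1.9, -0.8, 6.5]
grip_width: 0.0104
gripper_force: 70.6
```

Request:
{"api": "step_arm", "payload": {
  "moves": [
    [0, 0, 1, 0, 0, 0, 5],
    [0, 0, 1, 0, 0, 0, 5],
    [0, 0, 1, 0, 0, 0, 5]
  ]
}}

```text
clock: 6.7
tcp_pos: [0.557, 0.0767, 0.0642]
orientation: [3.139, 0.125, 0.001]
contact_force: [-1.5, -0.6, 7.8]
grip_width: 0.0102
gripper_force: 70.7
```

Request:
{"api": "step_arm", "payload": {
  "moves": [
    [0, 0, 1, 0, 0, 0, 5],
    [0, 0, 1, 0, 0, 0, 5],
    [0, 0, 1, 0, 0, 0, 5]
  ]
}}

```text
clock: 7.0
tcp_pos: [0.557, 0.0767, 0.0633]
orientation: [3.139, 0.125, 0.001]
contact_force: [-1.6, 0.1, 7.2]
grip_width: 0.0103
gripper_force: 70.8
```

Request:
{"api": "step_arm", "payload": {
  "moves": [
    [0, 0, 1, 0, 0, 0, 5],
    [0, 0, 1, 0, 0, 0, 5],
    [0, 0, 1, 0, 0, 0, 5]
  ]
}}

```text
clock: 7.3
tcp_pos: [0.557, 0.0767, 0.0624]
orientation: [3.139, 0.125, 0.001]
contact_force: [-1.0, 0.1, 8.5]
grip_width: 0.0104
gripper_force: 70.8
```

Request:
{"api": "step_arm", "payload": {
  "moves": [
    [0, 0, 1, 0, 0, 0, 5],
    [0, 0, 1, 0, 0, 0, 5],
    [0, 0, 1, 0, 0, 0, 5]
  ]
}}

```text
clock: 7.6
tcp_pos: [0.5571, 0.0767, 0.0614]
orientation: [3.139, 0.125, 0.001]
contact_force: [-2.3, -1.3, 9.1]
grip_width: 0.0106
gripper_force: 70.9
```

Request:
{"api": "step_arm", "payload": {
  "moves": [
    [0, 0, 1, 0, 0, 0, 5],
    [0, 0, 1, 0, 0, 0, 5],
    [0, 0, 1, 0, 0, 0, 5]
  ]
}}

```text
clock: 7.9
tcp_pos: [0.5571, 0.0767, 0.0605]
orientation: [3.139, 0.125, 0.001]
contact_force: [-2.3, -0.4, 8.5]
grip_width: 0.0107
gripper_force: 71.0
```

```bash
python3 - <<'E'
from h import *
a=r.grab_frame('scene');w=r.grab_frame('wrist')
P=pts(w); z=P[...,2]; ok=(np.hypot(P[...,0]-.5566,P[...,1]-.0767)<.032)&(cv2.inRange(cv2.cvtColor(w['image'],cv2.COLOR_RGB2HSV),(100,120,60),(125,255,255))>0)&(z>.06)
print('cap top z',np.percentile(z[ok],[20,50,80]).round(4)); o=r.get_obs();print(o['contact_force'],o['moment'])
E
```

```text
cap top z [0.093  0.0935 0.094 ]
[-1.98550891 -1.31735657  9.28380339] [-0.16518257  0.60268289 -0.01680194]
```

The cap has really gone down 7.7 mm (top 0.1012 → 0.0935), so it isn't slipping. I'll keep feeling for the stop.

Request:
{"api": "step_arm", "payload": {
  "moves": [
    [0, 0, 1, 0, 0, 0, 5],
    [0, 0, 1, 0, 0, 0, 5],
    [0, 0, 1, 0, 0, 0, 5]
  ]
}}

```text
clock: 8.3
tcp_pos: [0.5571, 0.0767, 0.0595]
orientation: [3.139, 0.125, 0.001]
contact_force: [-2.2, -0.9, 11.2]
grip_width: 0.0105
gripper_force: 71.1
```

Request:
{"api": "step_arm", "payload": {
  "moves": [
    [0, 0, 0.5, 0, 0, 0, 5],
    [0, 0, 0.5, 0, 0, 0, 5],
    [0, 0, 0.5, 0, 0, 0, 5]
  ]
}}

```text
clock: 8.6
tcp_pos: [0.5571, 0.0767, 0.0591]
orientation: [3.139, 0.125, 0.001]
contact_force: [-1.8, -1.1, 10.2]
grip_width: 0.0102
gripper_force: 71.1
```

Request:
{"api": "step_arm", "payload": {
  "moves": [
    [0, 0, 0.7, 0, 0, 0, 5],
    [0, 0, 0.7, 0, 0, 0, 5],
    [0, 0, 0.7, 0, 0, 0, 5]
  ]
}}

```text
clock: 8.9
tcp_pos: [0.5571, 0.0767, 0.0584]
orientation: [3.139, 0.125, 0.001]
contact_force: [-1.8, -1.2, 10.4]
grip_width: 0.0103
gripper_force: 71.2
```

Request:
{"api": "step_arm", "payload": {
  "moves": [
    [0, 0, 0.7, 0, 0, 0, 5],
    [0, 0, 0.7, 0, 0, 0, 5],
    [0, 0, 0.7, 0, 0, 0, 5]
  ]
}}

```text
clock: 9.2
tcp_pos: [0.5571, 0.0767, 0.0578]
orientation: [3.139, 0.125, 0.001]
contact_force: [-3.3, 0.0, 11.2]
grip_width: 0.0101
gripper_force: 71.2
```

Request:
{"api": "step_arm", "payload": {
  "moves": [
    [0, 0, 0.7, 0, 0, 0, 5],
    [0, 0, 0.7, 0, 0, 0, 5],
    [0, 0, 0.7, 0, 0, 0, 5]
  ]
}}

```text
clock: 9.5
tcp_pos: [0.5571, 0.0767, 0.0571]
orientation: [3.139, 0.125, 0.001]
contact_force: [-2.8, -1.3, 11.7]
grip_width: 0.0103
gripper_force: 71.3
```

Request:
{"api": "step_arm", "payload": {
  "moves": [
    [0, 0, 0.6, 0, 0, 0, 5],
    [0, 0, 0.6, 0, 0, 0, 5],
    [0, 0, 0.6, 0, 0, 0, 5]
  ]
}}

```text
clock: 9.8
tcp_pos: [0.5571, 0.0767, 0.0566]
orientation: [3.139, 0.125, 0.001]
contact_force: [-3.2, -1.0, 12.5]
grip_width: 0.0102
gripper_force: 71.3
```

Request:
{"api": "step_arm", "payload": {
  "moves": [
    [0, 0, 0.6, 0, 0, 0, 5],
    [0, 0, 0.6, 0, 0, 0, 5],
    [0, 0, 0.6, 0, 0, 0, 5]
  ]
}}

```text
clock: 10.1
tcp_pos: [0.5571, 0.0767, 0.056]
orientation: [3.139, 0.125, 0.001]
contact_force: [-3.5, 0.4, 12.3]
grip_width: 0.0104
gripper_force: 71.4
```

Request:
{"api": "step_arm", "payload": {
  "moves": [
    [0, 0, 0.6, 0, 0, 0, 5],
    [0, 0, 0.6, 0, 0, 0, 5],
    [0, 0, 0.6, 0, 0, 0, 5]
  ]
}}

```text
clock: 10.4
tcp_pos: [0.5571, 0.0767, 0.0554]
orientation: [3.139, 0.125, 0.001]
contact_force: [-3.3, -1.5, 11.8]
grip_width: 0.01
gripper_force: 71.4
```

Request:
{"api": "step_arm", "payload": {
  "moves": [
    [0, 0, 0.5, 0, 0, 0, 5],
    [0, 0, 0.5, 0, 0, 0, 5],
    [0, 0, 0.5, 0, 0, 0, 5]
  ]
}}

```text
clock: 10.7
tcp_pos: [0.5571, 0.0767, 0.0549]
orientation: [3.139, 0.125, 0.001]
contact_force: [-3.1, -0.5, 12.9]
grip_width: 0.0101
gripper_force: 71.5
```

Request:
{"api": "step_arm", "payload": {
  "moves": [
    [0, 0, 0.5, 0, 0, 0, 5],
    [0, 0, 0.5, 0, 0, 0, 5],
    [0, 0, 0.5, 0, 0, 0, 5]
  ]
}}

```text
clock: 11.0
tcp_pos: [0.5571, 0.0767, 0.0545]
orientation: [3.139, 0.125, 0.001]
contact_force: [-3.5, -0.6, 13.9]
grip_width: 0.0105
gripper_force: 71.5
```

Request:
{"api": "step_arm", "payload": {
  "moves": [
    [0, 0, 0.5, 0, 0, 0, 5],
    [0, 0, 0.5, 0, 0, 0, 5],
    [0, 0, 0.5, 0, 0, 0, 5]
  ]
}}

```text
clock: 11.3
tcp_pos: [0.5571, 0.0767, 0.054]
orientation: [3.139, 0.125, 0.001]
contact_force: [-3.2, -1.2, 13.3]
grip_width: 0.0104
gripper_force: 71.6
```

Request:
{"api": "step_arm", "payload": {
  "moves": [
    [0, 0, 0.4, 0, 0, 0, 5],
    [0, 0, 0.4, 0, 0, 0, 5],
    [0, 0, 0.4, 0, 0, 0, 5]
  ]
}}

```text
clock: 11.6
tcp_pos: [0.5571, 0.0767, 0.0536]
orientation: [3.139, 0.125, 0.001]
contact_force: [-2.9, -1.9, 13.3]
grip_width: 0.0101
gripper_force: 71.6
```

Request:
{"api": "step_arm", "payload": {
  "moves": [
    [0, 0, 0.4, 0, 0, 0, 5],
    [0, 0, 0.4, 0, 0, 0, 5],
    [0, 0, 0.4, 0, 0, 0, 5]
  ]
}}

```text
clock: 11.9
tcp_pos: [0.5572, 0.0767, 0.0534]
orientation: [3.139, 0.125, 0.002]
contact_force: [-4.5, -1.9, 15.3]
grip_width: 0.0105
gripper_force: 72.0
```

Request:
{"api": "step_arm", "payload": {
  "moves": [
    [0, 0, 0.4, 0, 0, 0, 5],
    [0, 0, 0.4, 0, 0, 0, 5],
    [0, 0, 0.4, 0, 0, 0, 5]
  ]
}}

```text
clock: 12.2
tcp_pos: [0.5572, 0.0767, 0.0533]
orientation: [3.139, 0.125, 0.002]
contact_force: [-4.5, -1.4, 17.8]
grip_width: 0.0108
gripper_force: 72.3
```

The stop is felt: the force rises from 13.3 to 17.8 N over the last 0.3 mm, at 0.0534. I'll ease off slightly, then turn gently anticlockwise (−z in the tool frame).

Request:
{"api": "step_arm", "payload": {
  "moves": [
    [0, 0, -0.4, 0, 0, 0, 5],
    [0, 0, -0.4, 0, 0, -0.02, 5],
    [0, 0, -0.4, 0, 0, -0.05, 5],
    [0, 0, -0.4, 0, 0, -0.08, 5],
    [0, 0, -0.4, 0, 0, -0.08, 5]
  ]
}}

```text
clock: 12.7
tcp_pos: [0.5576, 0.0769, 0.0535]
orientation: [3.131, 0.252, 0.003]
contact_force: [-2.2, -0.5, 13.8]
grip_width: 0.0104
gripper_force: 71.8
```

```bash
python3 -c "
from h import *
o=r.get_obs();print(o['moment'].round(3),o['contact_force'].round(1),Ro.from_rotvec(o['orientation']).as_matrix()[:2,0].round(4),o['joints'].round(3))"
```

```text
[-0.173  0.755 -0.037] [-2.2 -0.5 13.8] [0.9872 0.1597] [ 0.049  0.497 -0.379  1.925  0.258  0.765 -1.886]
```

It turns freely (moment about −0.04 N m). I'll continue, still holding it down.

Request:
{"api": "step_arm", "payload": {
  "moves": [
    [0, 0, 0, 0, 0, -0.05, 5],
    [0, 0, 0, 0, 0, -0.1, 5],
    [0, 0, 0, 0, 0, -0.15, 5],
    [0, 0, 0, 0, 0, -0.2, 5],
    [0, 0, 0, 0, 0, -0.25, 5],
    [0, 0, 0, 0, 0, -0.25, 5]
  ]
}}

```text
clock: 13.3
tcp_pos: [0.5581, 0.077, 0.0535]
orientation: [3.075, 0.641, 0.004]
contact_force: [-1.2, -1.0, 14.6]
grip_width: 0.0103
gripper_force: 71.8
```

```bash
cat > s.py <<'E'
from h import *
o=r.get_obs();x=Ro.from_rotvec(o['orientation']).as_matrix()[:2,0];print('M',o['moment'].round(3),'F',o['contact_force'].round(1),'yaw',np.arctan2(x[1],x[0]).round(4),o['tcp_pos'].round(4))
E
python3 s.py
```

```text
M [-0.143  0.477 -0.001] F [-1.2 -1.  14.6] yaw 0.4109 [0.5581 0.077  0.0535]
```

Request:
{"api": "step_arm", "payload": {
  "moves": [
    [0, 0, 0, 0, 0, -0.06, 5],
    [0, 0, 0, 0, 0, -0.12, 5],
    [0, 0, 0, 0, 0, -0.18, 5],
    [0, 0, 0, 0, 0, -0.24, 5],
    [0, 0, 0, 0, 0, -0.3, 5],
    [0, 0, 0, 0, 0, -0.36, 5],
    [0, 0, 0, 0, 0, -0.36, 5]
  ]
}}

```text
clock: 14.0
tcp_pos: [0.5581, 0.0765, 0.0535]
orientation: [2.91, 1.181, 0.004]
contact_force: [-1.7, -1.5, 13.8]
grip_width: 0.0103
gripper_force: 71.8
```

```bash
python3 s.py; python3 - <<'E'
from h import *
w=r.grab_frame('wrist'); a=r.grab_frame('scene')
save('w4.png',np.hstack([cv2.resize(w['image'][120:320,220:420],(400,400)),cv2.resize(a['image'][180:260,300:380],(400,400),interpolation=2)]))
E
```

```text
M [-0.359  0.464  0.013] F [-1.7 -1.5 13.8] yaw 0.7709 [0.5581 0.0765 0.0535]
```

View pics/w4.png

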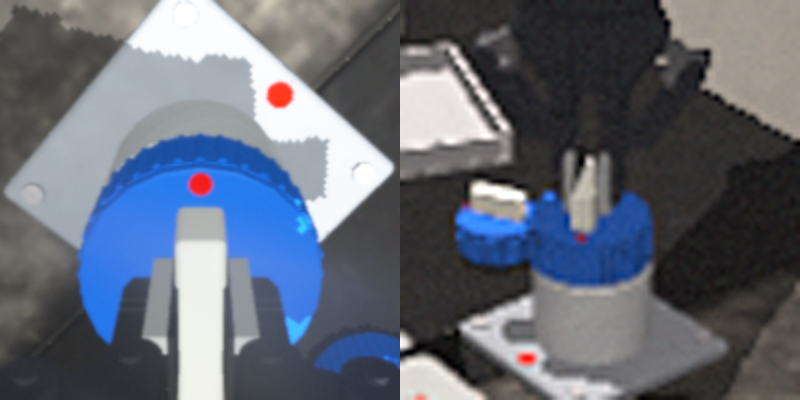

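The cap has turned with the fingers: its dot is at (201,184) while the plate dot has moved to (279,95). Next I'll turn on gently and feel for the end stop.

Request:
{"api": "step_arm", "payload": {
  "moves": [
    [0, 0, 0, 0, 0, -0.04, 5],
    [0, 0, 0, 0, 0, -0.08, 5],
    [0, 0, 0, 0, 0, -0.11, 5],
    [0, 0, 0, 0, 0, -0.14, 5],
    [0, 0, 0, 0, 0, -0.14, 5]
  ]
}}

```text
clock: 14.6
tcp_pos: [0.5581, 0.0767, 0.0536]
orientation: [2.821, 1.38, 0.004]
contact_force: [-1.6, -1.1, 13.6]
grip_width: 0.0104
gripper_force: 71.8
```

```bash
python3 s.py
```

```text
M [-0.381  0.484 -0.033] F [-1.6 -1.1 13.6] yaw 0.9101 [0.5581 0.0767 0.0536]
```

Request:
{"api": "step_arm", "payload": {
  "moves": [
    [0, 0, 0, 0, 0, -0.02, 5],
    [0, 0, 0, 0, 0, -0.04, 5],
    [0, 0, 0, 0, 0, -0.04, 5]
  ]
}}

```text
clock: 14.9
tcp_pos: [0.5581, 0.0768, 0.0536]
orientation: [2.793, 1.436, 0.004]
contact_force: [-1.7, -0.8, 13.8]
grip_width: 0.0104
gripper_force: 71.8
```

```bash
python3 s.py
```

```text
M [-0.24   0.472 -0.055] F [-1.7 -0.8 13.8] yaw 0.9499 [0.5581 0.0768 0.0536]
```

Request:
{"api": "step_arm", "payload": {
  "moves": [
    [0, 0, 0, 0, 0, -0.02, 5],
    [0, 0, 0, 0, 0, -0.035, 5],
    [0, 0, 0, 0, 0, -0.035, 5]
  ]
}}

```text
clock: 15.2
tcp_pos: [0.5582, 0.0769, 0.0536]
orientation: [2.767, 1.485, 0.004]
contact_force: [-1.3, -0.8, 14.4]
grip_width: 0.0102
gripper_force: 71.8
```

```bash
python3 s.py
```

```text
M [-0.32   0.408 -0.025] F [-1.3 -0.8 14.4] yaw 0.9848 [0.5582 0.0769 0.0536]
```

Request:
{"api": "step_arm", "payload": {
  "moves": [
    [0, 0, 0, 0, 0, -0.02, 5],
    [0, 0, 0, 0, 0, -0.035, 5],
    [0, 0, 0, 0, 0, -0.035, 5]
  ]
}}

```text
clock: 15.5
tcp_pos: [0.5581, 0.077, 0.0536]
orientation: [2.741, 1.533, 0.004]
contact_force: [-2.5, -0.3, 13.9]
grip_width: 0.0107
gripper_force: 71.8
```

```bash
python3 s.py
```

```text
M [-0.128  0.46  -0.036] F [-2.5 -0.3 13.9] yaw 1.0198 [0.5581 0.077  0.0536]
```

Request:
{"api": "step_arm", "payload": {
  "moves": [
    [0, 0, 0, 0, 0, -0.02, 5],
    [0, 0, 0, 0, 0, -0.04, 5],
    [0, 0, 0, 0, 0, -0.04, 5]
  ]
}}

```text
clock: 15.8
tcp_pos: [0.5581, 0.0771, 0.0536]
orientation: [2.71, 1.588, 0.004]
contact_force: [-2.5, -0.7, 13.7]
grip_width: 0.0104
gripper_force: 71.8
```

```bash
python3 s.py
```

```text
M [-0.195  0.466 -0.092] F [-2.5 -0.7 13.7] yaw 1.0601 [0.5581 0.0771 0.0536]
```

Request:
{"api": "step_arm", "payload": {
  "moves": [
    [0, 0, 0, 0, 0, -0.02, 5],
    [0, 0, 0, 0, 0, -0.04, 5],
    [0, 0, 0, 0, 0, -0.04, 5]
  ]
}}

```text
clock: 16.1
tcp_pos: [0.5581, 0.0772, 0.0536]
orientation: [2.677, 1.642, 0.004]
contact_force: [-2.0, -0.3, 13.7]
grip_width: 0.0105
gripper_force: 71.8
```

```bash
python3 s.py
```

```text
M [-0.156  0.454 -0.11 ] F [-2.  -0.3 13.7] yaw 1.1001 [0.5581 0.0772 0.0536]
```

Request:
{"api": "step_arm", "payload": {
  "moves": [
    [0, 0, 0, 0, 0, -0.02, 5],
    [0, 0, 0, 0, 0, -0.04, 5],
    [0, 0, 0, 0, 0, -0.04, 5]
  ]
}}

```text
clock: 16.4
tcp_pos: [0.5582, 0.0772, 0.0536]
orientation: [2.644, 1.695, 0.004]
contact_force: [-1.4, -1.6, 13.2]
grip_width: 0.0103
gripper_force: 71.7
```

```bash
python3 s.py
```

```text
M [-0.138  0.444 -0.041] F [-1.4 -1.6 13.2] yaw 1.1401 [0.5582 0.0772 0.0536]
```

Request:
{"api": "step_arm", "payload": {
  "moves": [
    [0, 0, 0, 0, 0, -0.015, 5],
    [0, 0, 0, 0, 0, -0.03, 5],
    [0, 0, 0, 0, 0, -0.03, 5]
  ]
}}

```text
clock: 16.7
tcp_pos: [0.5582, 0.0772, 0.0537]
orientation: [2.618, 1.734, 0.004]
contact_force: [-2.1, -1.2, 13.3]
grip_width: 0.01
gripper_force: 71.8
```

```bash
python3 s.py
```

```text
M [-0.088  0.461 -0.049] F [-2.1 -1.2 13.3] yaw 1.1698 [0.5582 0.0772 0.0537]
```

Request:
{"api": "step_arm", "payload": {
  "moves": [
    [0, 0, 0, 0, 0, -0.02, 5],
    [0, 0, 0, 0, 0, -0.04, 5],
    [0, 0, 0, 0, 0, -0.04, 5]
  ]
}}

```text
clock: 17.0
tcp_pos: [0.5581, 0.0772, 0.0536]
orientation: [2.583, 1.786, 0.004]
contact_force: [-1.7, 0.1, 13.7]
grip_width: 0.0103
gripper_force: 71.8
```

```bash
python3 s.py
```

```text
M [-0.169  0.457 -0.041] F [-1.7  0.1 13.7] yaw 1.2099 [0.5581 0.0772 0.0536]
```

Request:
{"api": "step_arm", "payload": {
  "moves": [
    [0, 0, 0, 0, 0, -0.02, 5],
    [0, 0, 0, 0, 0, -0.04, 5],
    [0, 0, 0, 0, 0, -0.04, 5]
  ]
}}

```text
clock: 17.3
tcp_pos: [0.5581, 0.0772, 0.0536]
orientation: [2.547, 1.837, 0.004]
contact_force: [-2.6, 0.4, 13.7]
grip_width: 0.0102
gripper_force: 71.8
```

```bash
python3 s.py
```

```text
M [-0.114  0.51  -0.098] F [-2.6  0.4 13.7] yaw 1.25 [0.5581 0.0772 0.0536]
```

Request:
{"api": "step_arm", "payload": {
  "moves": [
    [0, 0, 0, 0, 0, -0.02, 5],
    [0, 0, 0, 0, 0, -0.035, 5],
    [0, 0, 0, 0, 0, -0.035, 5]
  ]
}}

```text
clock: 17.6
tcp_pos: [0.558, 0.0772, 0.0536]
orientation: [2.514, 1.882, 0.004]
contact_force: [-1.7, -1.0, 14.3]
grip_width: 0.0104
gripper_force: 71.8
```

```bash
python3 s.py
```

```text
M [-0.108  0.468 -0.031] F [-1.7 -1.  14.3] yaw 1.285 [0.558  0.0772 0.0536]
```

Request:
{"api": "step_arm", "payload": {
  "moves": [
    [0, 0, 0, 0, 0, -0.02, 5],
    [0, 0, 0, 0, 0, -0.035, 5],
    [0, 0, 0, 0, 0, -0.035, 5]
  ]
}}

```text
clock: 17.9
tcp_pos: [0.558, 0.0773, 0.0536]
orientation: [2.481, 1.925, 0.004]
contact_force: [-2.7, -0.6, 13.3]
grip_width: 0.0103
gripper_force: 71.8
```

```bash
python3 s.py
```

```text
M [-0.096  0.508 -0.074] F [-2.7 -0.6 13.3] yaw 1.32 [0.558  0.0773 0.0536]
```

Request:
{"api": "step_arm", "payload": {
  "moves": [
    [0, 0, 0, 0, 0, -0.015, 5],
    [0, 0, 0, 0, 0, -0.03, 5],
    [0, 0, 0, 0, 0, -0.03, 5]
  ]
}}

```text
clock: 18.2
tcp_pos: [0.5579, 0.0773, 0.0536]
orientation: [2.452, 1.962, 0.003]
contact_force: [-1.8, -0.3, 14.0]
grip_width: 0.0101
gripper_force: 71.8
```

```bash
python3 s.py
```

```text
M [-0.094  0.588 -0.074] F [-1.8 -0.3 14. ] yaw 1.3498 [0.5579 0.0773 0.0536]
```

Request:
{"api": "step_arm", "payload": {
  "moves": [
    [0, 0, 0, 0, 0, -0.015, 5],
    [0, 0, 0, 0, 0, -0.03, 5],
    [0, 0, 0, 0, 0, -0.03, 5]
  ]
}}

```text
clock: 18.5
tcp_pos: [0.5576, 0.0773, 0.0535]
orientation: [2.423, 1.999, 0.003]
contact_force: [-3.4, 0.3, 13.3]
grip_width: 0.0098
gripper_force: 71.9
```

```bash
python3 s.py
```

```text
M [-0.074  0.748 -0.256] F [-3.4  0.3 13.3] yaw 1.3796 [0.5576 0.0773 0.0535]
```

Request:
{"api": "step_arm", "payload": {
  "moves": [
    [0, 0, 0, 0, 0, -0.01, 5],
    [0, 0, 0, 0, 0, -0.01, 5],
    [0, 0, 0, 0, 0, -0.01, 5]
  ]
}}

```text
clock: 18.8
tcp_pos: [0.5575, 0.0773, 0.0535]
orientation: [2.413, 2.01, 0.002]
contact_force: [-3.4, 0.0, 14.4]
grip_width: 0.0103
gripper_force: 71.9
```

```bash
python3 s.py
```

```text
M [-0.155  0.825 -0.217] F [-3.4  0.  14.4] yaw 1.3893 [0.5575 0.0773 0.0535]
```

That is the end stop: the moment rises to about −0.25 N m at yaw 1.38. I'll back off a hair to unload it and lift slowly, watching for any downward pull.

Request:
{"api": "step_arm", "payload": {
  "moves": [
    [0, 0, 0, 0, 0, 0.015, 5],
    [0, 0, -1, 0, 0, 0.015, 5],
    [0, 0, -2.5, 0, 0, 0.015, 5],
    [0, 0, -4, 0, 0, 0.015, 5],
    [0, 0, -6, 0, 0, 0.015, 5],
    [0, 0, -6, 0, 0, 0.015, 5]
  ]
}}

```text
clock: 19.4
tcp_pos: [0.5575, 0.0773, 0.0591]
orientation: [2.428, 1.993, 0.003]
contact_force: [-1.9, 0.2, 10.4]
grip_width: 0.01
gripper_force: 71.1
```

```bash
python3 s.py
```

```text
M [-0.037  0.453 -0.073] F [-1.9  0.2 10.4] yaw 1.3746 [0.5575 0.0773 0.0591]
```

Request:
{"api": "step_arm", "payload": {
  "moves": [
    [0, 0, -2, 0, 0, 0, 5],
    [0, 0, -4, 0, 0, 0, 5],
    [0, 0, -6, 0, 0, 0, 5],
    [0, 0, -6, 0, 0, 0, 5]
  ]
}}

```text
clock: 19.8
tcp_pos: [0.5574, 0.0772, 0.0648]
orientation: [2.428, 1.993, 0.003]
contact_force: [-0.7, 0.9, 7.0]
grip_width: 0.01
gripper_force: 70.7
```

```bash
python3 s.py
```

```text
M [ 0.132  0.193 -0.076] F [-0.7  0.9  7. ] yaw 1.3747 [0.5574 0.0772 0.0648]
```

Request:
{"api": "step_arm", "payload": {
  "moves": [
    [0, 0, -1, 0, 0, 0, 5],
    [0, 0, -2, 0, 0, 0, 5],
    [0, 0, -4, 0, 0, 0, 5],
    [0, 0, -4, 0, 0, 0, 5]
  ]
}}

```text
clock: 20.2
tcp_pos: [0.5571, 0.0771, 0.0685]
orientation: [2.428, 1.994, 0.002]
contact_force: [1.2, 1.4, 4.7]
grip_width: 0.0102
gripper_force: 70.4
```

Request:
{"api": "step_arm", "payload": {
  "moves": [
    [0, 0, -1, 0, 0, 0, 5],
    [0, 0, -2, 0, 0, 0, 5],
    [0, 0, -2, 0, 0, 0, 5]
  ]
}}

```text
clock: 20.5
tcp_pos: [0.5569, 0.0769, 0.0702]
orientation: [-2.428, -1.994, -0.001]
contact_force: [0.3, 1.7, 2.6]
grip_width: 0.0101
gripper_force: 70.3
```

It rises above its locked height without any downward pull. I'll carry on lifting slowly.

Request:
{"api": "step_arm", "payload": {
  "moves": [
    [0, 0, -1, 0, 0, 0, 5],
    [0, 0, -2, 0, 0, 0, 5],
    [0, 0, -3, 0, 0, 0, 5],
    [0, 0, -3, 0, 0, 0, 5]
  ]
}}

```text
clock: 20.9
tcp_pos: [0.5563, 0.0761, 0.0727]
orientation: [-2.428, -1.993, 0.002]
contact_force: [1.1, 1.0, -2.9]
grip_width: 0.0105
gripper_force: 69.3
```

Request:
{"api": "step_arm", "payload": {
  "moves": [
    [0, 0, -2, 0, 0, 0, 5],
    [0, 0, -4, 0, 0, 0, 5],
    [0, 0, -6, 0, 0, 0, 5],
    [0, 0, -6, 0, 0, 0, 5]
  ]
}}

```text
clock: 21.3
tcp_pos: [0.5566, 0.0765, 0.0795]
orientation: [2.428, 1.993, -0.0]
contact_force: [1.4, -0.8, -1.4]
grip_width: 0.01
gripper_force: 69.7
```

It's free, with only the cap's weight left (about −1 N). I'll lift clear and compute the move to the tray.

Request:
{"api": "step_arm", "payload": {
  "moves": [
    [0, 0, -10, 0, 0, 0, 5],
    [0, 0, -25, 0, 0, 0, 5],
    [0, 0, -45, 0, 0, 0, 5],
    [0, 0, -60, 0, 0, 0, 5],
    [0, 0, -60, 0, 0, 0, 5]
  ]
}}

```text
clock: 21.8
tcp_pos: [0.5584, 0.0773, 0.1421]
orientation: [2.426, 1.992, 0.006]
contact_force: [-0.6, -0.0, -0.7]
grip_width: 0.0107
gripper_force: 69.7
```

```bash
python3 - <<'E'
from h import *
w=r.grab_frame('wrist');a=r.grab_frame('scene');b=r.grab_frame('top')
hsv=cv2.cvtColor(a['image'],cv2.COLOR_RGB2HSV);P=pts(a)
ok=(cv2.inRange(hsv,(100,120,60),(125,255,255))>0)&(P[...,2]>.09)&(np.abs(P[...,0]-.556)<.06)&(np.abs(P[...,1]-.076)<.06)
print('cap z range',np.percentile(P[ok][:,2],[2,98]).round(3),ok.sum())
f=b['image'];h=cv2.cvtColor(f,cv2.COLOR_RGB2HSV)
m=np.zeros(f.shape[:2],np.uint8); m[176:256,345:424]=(h[176:256,345:424,2]>75)*255
k,l,s,c=cv2.connectedComponentsWithStats(m); i=l[216,386]
cn=max(cv2.findContours((l==i).astype(np.uint8),0,1)[0],key=cv2.contourArea)
print(cv2.minAreaRect(plane(b,cn[:,0],.022)[:,:2].astype(np.float32)*1000))
goto([.516,-.230,.14],1.3747)
save('w5.png',np.hstack([cv2.resize(w['image'],(480,300)),cv2.resize(a['image'][160:260,290:390],(300,300))]))
E
```

```text
cap z range [0.148 0.177] 369
((515.0641479492188, -231.95272827148438), (150.3831024169922, 153.5645294189453), 72.81118774414062)
now [0.5563 0.0763 0.1388] shift mm [-308.3   20.2   -1.1] turn [-0.0004  0.0006 -0.0001]
```

View pics/w5.png

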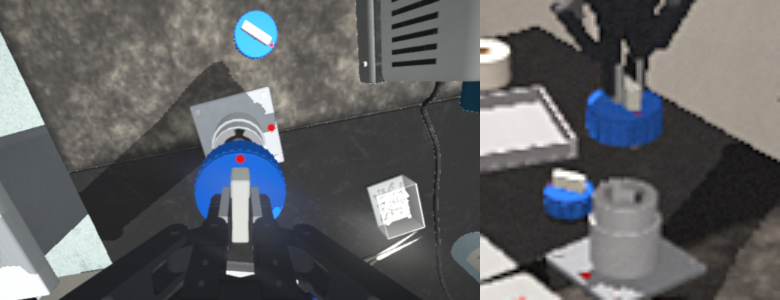

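The cap is off: it hangs in the fingers (top at z≈0.173), and the open pot is below it at (620,200). Now I'll carry it to the tray.

Request:
{"api": "step_arm", "payload": {
  "moves": [
    [-20, 1, 0, 0, 0, 0, 5],
    [-60, 4, 0, 0, 0, 0, 5],
    [-105, 7, 0, 0, 0, 0, 5],
    [-150, 10, 0, 0, 0, 0, 5],
    [-195, 13, 0, 0, 0, 0, 5],
    [-240, 16, 0, 0, 0, 0, 5],
    [-280, 18, 0, 0, 0, 0, 5],
    [-300, 20, 0, 0, 0, 0, 5]
  ]
}}

```text
clock: 22.75
tcp_pos: [0.5156, -0.2262, 0.1376]
orientation: [-2.432, -1.986, 0.004]
contact_force: [-0.2, 0.3, -0.7]
grip_width: 0.0101
gripper_force: 69.7
```

Request:
{"api": "step_arm", "payload": {
  "moves": [
    [-8, 0, 0, 0, 0, 0, 5],
    [-8, 0, 0, 0, 0, 0, 5],
    [-8, 0, 0, 0, 0, 0, 5],
    [-8, 0, 0, 0, 0, 0, 5]
  ]
}}

```text
clock: 23.15
tcp_pos: [0.5168, -0.2271, 0.1391]
orientation: [-2.425, -1.997, -0.001]
contact_force: [1.1, 0.3, -1.1]
grip_width: 0.0107
gripper_force: 69.7
```

```bash
python3 s.py; python3 -c "
from h import *
goto([.516,-.230,.014],1.3747)"
```

```text
M [-0.021  0.008  0.009] F [ 1.1  0.3 -1.1] yaw 1.3779 [ 0.5168 -0.2271  0.1391]
now [ 0.5168 -0.2271  0.1391] shift mm [ -3.1  -0.2 125.1] turn [-0.0001 -0.0008  0.0032]
```

Request:
{"api": "step_arm", "payload": {
  "moves": [
    [-1, 0, 20, 0, 0, 0, 5],
    [-3, 0, 50, 0, 0, 0, 5],
    [-3, 0, 80, 0, 0, 0, 5],
    [-3, 0, 100, 0, 0, 0, 5],
    [-3, 0, 112, 0, 0, 0, 5],
    [-3, 0, 119, 0, 0, 0, 5],
    [-3, 0, 122, 0, 0, 0, 5],
    [-3, 0, 122, 0, 0, 0, 5]
  ]
}}

```text
clock: 23.95
tcp_pos: [0.5163, -0.2321, 0.0176]
orientation: [2.427, 1.994, 0.001]
contact_force: [0.8, -0.2, -0.5]
grip_width: 0.0102
gripper_force: 69.7
```

Request:
{"api": "step_arm", "payload": {
  "moves": [
    [0, 0, 2, 0, 0, 0, 5],
    [0, 0, 4, 0, 0, 0, 5],
    [0, 0, 6, 0, 0, 0, 5],
    [0, 0, 7, 0, 0, 0, 5],
    [0, 0, 7, 0, 0, 0, 5]
  ]
}}

```text
clock: 24.45
tcp_pos: [0.5157, -0.2323, 0.01]
orientation: [-2.428, -1.993, 0.0]
contact_force: [-0.1, -0.5, -0.6]
grip_width: 0.0103
gripper_force: 69.7
```

Request:
{"api": "step_arm", "payload": {
  "moves": [
    [0, 0, 1, 0, 0, 0, 5],
    [0, 0, 2, 0, 0, 0, 5],
    [0, 0, 2, 0, 0, 0, 5]
  ]
}}

```text
clock: 24.75
tcp_pos: [0.5157, -0.2323, 0.008]
orientation: [-2.428, -1.993, 0.0]
contact_force: [0.6, 0.2, -1.9]
grip_width: 0.0101
gripper_force: 69.7
```

Request:
{"api": "step_arm", "payload": {
  "moves": [
    [0, 0, 0.7, 0, 0, 0, 5],
    [0, 0, 1.5, 0, 0, 0, 5],
    [0, 0, 1.5, 0, 0, 0, 5]
  ]
}}

```text
clock: 25.05
tcp_pos: [0.5157, -0.2323, 0.0065]
orientation: [-2.428, -1.993, 0.0]
contact_force: [-1.2, -0.0, -1.2]
grip_width: 0.0103
gripper_force: 69.7
```

Request:
{"api": "step_arm", "payload": {
  "moves": [
    [0, 0, 0.5, 0, 0, 0, 5],
    [0, 0, 1, 0, 0, 0, 5],
    [0, 0, 1, 0, 0, 0, 5]
  ]
}}

```text
clock: 25.35
tcp_pos: [0.5157, -0.2323, 0.0055]
orientation: [-2.428, -1.993, 0.0]
contact_force: [-0.5, -0.7, -1.0]
grip_width: 0.0104
gripper_force: 69.7
```

Request:
{"api": "step_arm", "payload": {
  "moves": [
    [0, 0, 0.5, 0, 0, 0, 5],
    [0, 0, 1, 0, 0, 0, 5],
    [0, 0, 1, 0, 0, 0, 5]
  ]
}}

```text
clock: 25.65
tcp_pos: [0.5157, -0.2323, 0.0045]
orientation: [-2.428, -1.993, 0.0]
contact_force: [-0.1, 0.8, -0.2]
grip_width: 0.01
gripper_force: 69.7
```

Request:
{"api": "step_arm", "payload": {
  "moves": [
    [0, 0, 0.3, 0, 0, 0, 5],
    [0, 0, 0.6, 0, 0, 0, 5],
    [0, 0, 0.6, 0, 0, 0, 5]
  ]
}}

```text
clock: 25.95
tcp_pos: [0.5158, -0.2323, 0.0042]
orientation: [2.428, 1.993, -0.0]
contact_force: [-1.1, 0.4, 2.5]
grip_width: 0.0103
gripper_force: 70.2
```

Request:
{"api": "step_arm", "payload": {
  "moves": [
    [0, 0, 0.3, 0, 0, 0, 5],
    [0, 0, 0.5, 0, 0, 0, 5],
    [0, 0, 0.5, 0, 0, 0, 5]
  ]
}}

```text
clock: 26.25
tcp_pos: [0.5158, -0.2324, 0.0042]
orientation: [2.428, 1.993, -0.001]
contact_force: [-2.3, 0.7, 7.1]
grip_width: 0.0104
gripper_force: 71.0
```

It's on the floor (0.0042). I'll unload, open slowly, and lift away.

Request:
{"api": "step_arm", "payload": {
  "moves": [
    [0, 0, -0.8, 0, 0, 0, 8],
    [0, 0, -0.8, 0, 0, 0, 14],
    [0, 0, -0.8, 0, 0, 0, 18],
    [0, 0, -0.8, 0, 0, 0, 24],
    [0, 0, -0.8, 0, 0, 0, 30],
    [0, 0, -0.8, 0, 0, 0, 30]
  ],
  "grip_force": 20
}}

```text
clock: 26.85
tcp_pos: [0.5158, -0.2323, 0.0042]
orientation: [-2.428, -1.993, -0.0]
contact_force: [-0.3, 0.9, 0.5]
grip_width: 0.0301
gripper_force: 0.0
```

Request:
{"api": "step_arm", "payload": {
  "moves": [
    [0, 0, -5, 0, 0, 0, 30],
    [0, 0, -15, 0, 0, 0, 30],
    [0, 0, -35, 0, 0, 0, 30],
    [0, 0, -70, 0, 0, 0, 30],
    [0, 0, -110, 0, 0, 0, 30],
    [0, 0, -140, 0, 0, 0, 30],
    [0, 0, -150, 0, 0, 0, 30],
    [0, 0, -150, 0, 0, 0, 30]
  ]
}}

```text
clock: 27.65
tcp_pos: [0.5169, -0.2327, 0.1564]
orientation: [2.426, 1.991, 0.002]
contact_force: [-0.6, -0.1, -1.0]
grip_width: 0.0301
gripper_force: 0.0
```

```bash
python3 s.py; python3 - <<'E'
from h import *
w=r.grab_frame('wrist');a=r.grab_frame('scene');P=pts(w)
ok=(cv2.inRange(cv2.cvtColor(w['image'],cv2.COLOR_RGB2HSV),(100,120,60),(125,255,255))>0)&(np.hypot(P[...,0]-.5158,P[...,1]+.2323)<.06)&(P[...,2]>.03)
q=P[ok]; A=np.c_[q[:,:2],np.ones(len(q))]; s=np.linalg.lstsq(A,q[:,2],rcond=None)[0]
print(len(q),np.median(q,0).round(4),'slope',s[:2].round(3))
save('w6.png',np.hstack([cv2.resize(w['image'],(480,300)),cv2.resize(a['image'][160:260,240:340],(300,300))]))
E
```

```text
M [-0.002  0.04  -0.013] F [-0.6 -0.1 -1. ] yaw 1.3747 [ 0.5169 -0.2327  0.1564]
2594 [ 0.5177 -0.2274  0.0371] slope [-0.006 -0.02 ]
```

View pics/w6.png

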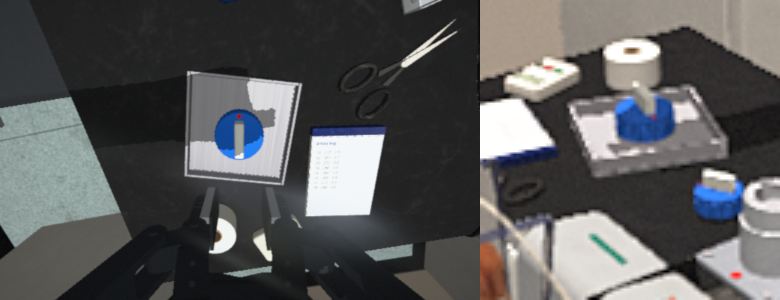

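The cap lies flat and right way up in the tray at (239,135), with its top at z≈0.037 (expected 0.038). The gripper is clear.

```bash
python3 -c "
from bench import r
print(r.hand_in())"
```

```text
the job is handed in; nothing more can be done
None
```

I opened the pot by feel, lifted the cap off at its end stop, set it flat and right way up in the tray, and handed the job in at about 28 s of the 72 s allowed.

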